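File two circuit boards upright in the board rack

ROBOT

A 6-joint arm with a two-finger parallel gripper is mounted at the origin on the work surface. World frame = base frame: x ahead of the robot, y to its left, z up, the work surface at z = 0. Lengths are in m, angles in rad, forces in N, time in s.
With the tool pointing down it reaches from about 0.325 to 0.85 m from the base axis. Payload 15.5 kg.
Tool frame: the origin (TCP) lies at the centre of the arm's flange, where the gripper is bolted on; the fingertips stand 191 mm ahead of it and the grasp point (between the pads) lies 172 mm ahead of it; z points along the fingers, y is the direction in which the jaws open and shut (so a half turn about z gives the same grasp; the last joint's range is limited). The gripper opens to 91 mm and grips with 3 to 60 N. Pads are 32 mm wide; open, the fingers measure 118 mm over their backs; the gripper's body (76 mm by 178 mm) begins 60 mm behind the grasp point.
Start: joints at [-1.262, 0.494, 1.345, -0, 1.302, -0.096], TCP at [0.246, -0.575, 0.405] pointing down, gripper open.
Joint ranges: [-2.91, 2.91], [-0.82, 2.16], [0.22, 2.67], [-1.22, 4.37], [0.12, 2.79], [-3.08, 3.08]. Speed limits (rad/s): [1.89, 1.89, 2.57, 3.01, 3.01, 3.01].

INTERFACE

Orientations are given as a 3x3 rotation matrix whose columns are the frame's x, y, z axes.
In Python, from rig import state, read_camera, close_job gives the robot as it stands. The module is installed in compiled form; this text tells all that it offers.
- The arm moves only by the shell command python3 -m inch 'ROWS' [FORCE]. ROWS is JSON, a list that holds one entry, the list of rows, each a list of 7 numbers: the shift along the tool's x, y, z in mm, then the turn, a rotation vector about the tool's x, y, z in rad, then the finger opening in mm, from 0 to 91.2. In form: [[[tx, ty, tz, ax, ay, az, fingers], ...]]. A call has exactly 10 rows; each row shifts and turns the pose as measured when the row begins, along the tool's axes as they then stand; what a row does not reach is not made up. A row lasts 1/8 s, in which the tool goes at most 62.5 mm and 10.7 degrees, less where a joint would pass 70% of its speed; a pose out of reach is approached as far as the arm can. A call with a gripper value outside its range is refused whole. The fingers move at their own pace and stop on an object; FORCE is the grip in N (left out, the last holds). Time passes only in rows, so rows that do not move let the fingers close, or fill a call up. It gives the time, the measured TCP pose, the force and the opening at its end, in the units of the state.
- state(): the state, without advancing time (a new reading comes with each control period).
- read_camera(name): name is "scene" or "top"; returns a dict with "image" (400x640x3 uint8, red, green, blue), "depth" (400x640 float32, m along the optical axis (not along the pixel's ray), 0 where there is no reading), "K" (3x3 intrinsics, pixels), "R" (3x3) and "t" (3): a world point X has camera coordinates R X + t. Camera axes: x right, y down, z forward; pixel columns grow to the right and rows downward; lengths in m; the calibration is good to about 2 mm. A picture is of the moment at which its call begins.
- close_job(): hands the job in, once; it reports no verdict.
The state is a dict: "time": time; "joint_positions": joint angles; "joint_vel": joint speeds; "joint_efforts": joint torques, N m; "tcp_pos": TCP position; "tcp_rot": TCP orientation; "force": force on the tool from outside, world axes, zero at the start; "ft_torque": the same for the moment, N m; "grip_width": finger opening in m.
Only numpy, scipy, OpenCV 4.12 (cv2) and the standard library are available. Lean on these libraries where they do the work, as an engineer would, in place of code of your own. Each camera call takes 0.05 s, during which the arm holds its last target. There are 200 camera calls.

TASK

File the two circuit boards from the leaning stands in the board rack: the wide board in the long empty slot and the narrow board in the short empty slot, each standing upright in its grey block and pressed fully home on the slot's floor against its leaf spring, gently, without ramming it, then let go. Leave the two short boards already in the rack where they are.

Things in the scene. Friction and masses are not known exactly. Their poses are not given: they have to be found in the camera images.
- wide_board_mid (a point): The wide board, loose, 90 to 180 g: green panel 110 mm wide (its y) x 80 high (its z) x 5 thick (its x), with an aluminium grip bar 60 long x 20 high x 12 thick centred on its top edge; 98 mm high in all. This point: its centre, 49 mm above the bottom edge; z runs from there to the bar. It starts leaning in one of the black stands and may be filed either way round.
- wide_board_grip (a point): Centre of the wide board's grip bar, 88 mm above its bottom edge, axes as the board's. At the start the bar is up, its z leaning 35 degrees from vertical, roughly towards the robot's right (-y).
- narrow_board_mid (a point): The narrow board, loose, 70 to 140 g: green panel 76 mm wide (its y) x 80 high (its z) x 5 thick (its x), with an aluminium grip bar 60 long x 20 high x 12 thick centred on its top edge; 98 mm high in all. This point: its centre, 49 mm above the bottom edge; z runs from there to the bar. It starts leaning in one of the black stands and may be filed either way round.
- narrow_board_grip (a point): Centre of the narrow board's grip bar, 88 mm above its bottom edge, axes as the board's. At the start the bar is up, its z leaning 35 degrees from vertical, roughly towards the robot's right (-y).
- unit_wide_floor (a point): Middle of the unit with the long empty slot (for the wide board), level with the slot's floor, 16 mm above the table; z up. The slot runs along y (116 mm inside) in a grey block 32 mm wide in x, 40 mm high, and is 8 mm wide in x (10 mm in the top 4 mm). The block sits stiffly (25 N) on a slide along x and was left up to 6.5 mm either side of here, unmeasured: feel for the slot.
- unit_wide_leaf (a joint): The long slot's leaf spring in the middle of its -x wall, 28 mm wide, angle in rad: 0 when free, leaning 5 mm into the slot; 0.02 to 0.06 with a board in. A board must push it aside: some 4 to 8 N down, then it stops firmly on the floor (stop at about 20 N); by weight alone it stays up. Let go, the board is pressed to the +x wall, 1.5 mm off the slot's middle.
- unit_narrow_floor (a point): Middle of the unit with the short empty slot (for the narrow board), level with the slot's floor, 16 mm above the table; z up. The slot runs along y (82 mm inside) in a grey block 32 mm wide in x, 40 mm high, and is 8 mm wide in x (10 mm in the top 4 mm). The block sits stiffly (25 N) on a slide along x and was left up to 6.5 mm either side of here, unmeasured: feel for the slot.
- unit_narrow_leaf (a joint): The short slot's leaf spring in the middle of its -x wall, 28 mm wide, angle in rad: 0 when free, leaning 5 mm into the slot; 0.02 to 0.06 with a board in. A board must push it aside: some 4 to 8 N down, then it stops firmly on the floor (stop at about 20 N); by weight alone it stays up. Let go, the board is pressed to the +x wall, 1.5 mm off the slot's middle.
- stand_a: A fixed black stand for one board, 128 mm wide along its y. Origin on the table under the slanted slot, in which the board's bottom edge sits 28 mm deep, 18 mm above the table, leaning 35 degrees towards the stand's -x; the board slides out along its own z. The plate under the board reaches 55 mm up it. Clear the stand by lifting 60 mm along the slope.
- stand_b: A fixed black stand for one board, 128 mm wide along its y. Origin on the table under the slanted slot, in which the board's bottom edge sits 28 mm deep, 18 mm above the table, leaning 35 degrees towards the stand's -x; the board slides out along its own z. The plate under the board reaches 55 mm up it. Clear the stand by lifting 60 mm along the slope.
- old_board1: A short circuit board already filed in a slot of the rack (its four units stand 54 mm apart along their x, in any order), 110 mm x 58 mm high x 5 mm, no grip bar: leave it. Origin at the middle of its bottom edge, z up, y along its width.
- old_board2: A short circuit board already filed in a slot of the rack (its four units stand 54 mm apart along their x, in any order), 110 mm x 58 mm high x 5 mm, no grip bar: leave it. Origin at the middle of its bottom edge, z up, y along its width.
There are look-alikes about, which are no part of the job. What is shaped like the part that bears narrow_board_mid but blue is not meant. Leave any yellow look-alike of the part that bears wide_board_mid alone.

How it is judged:
By the outcome, as a careful person would: the job done as asked, in the order asked, and still so for the second after the job is handed in, with the robot touching nothing.
It also fails if it takes over 72 s, if anything falls off the work surface, if the arm or the gripper's body presses on something with over 40 N, if the wrist force passes 120 N, or if a joint passes its speed limit or range.

## Working session

There is one attempt and no reset: what is moved stays moved. The work goes in short steps, Python scripts to look and compute and a shell command to move; the robot and the scene stay as the last step left them, time stands still between calls to the robot, and variables do not carry over. Pictures are saved under pics/ and viewed, about 8 in all and at most 12, crops included, and the job is handed in when it is done.

```bash
mkdir -p pics
cat > h.py <<'E'
import numpy as np, cv2
from rig import state, read_camera
def snap(n):
    c=read_camera(n); np.savez(n+'.npz',**c); return c
def load(n): return dict(np.load(n+'.npz'))
def px(c,u,v,d=None):
    d=c['depth'][int(v),int(u)] if d is None else d
    p=np.linalg.inv(c['K'])@np.array([u,v,1])*d
    return c['R'].T@(p-c['t'])
def cloud(c):
    v,u=np.mgrid[:400,:640]; d=c['depth']
    p=np.stack([u,v,np.ones_like(u)],-1)@np.linalg.inv(c['K']).T*d[...,None]
    return (p-c['t'])@c['R']
E
python3 - <<'E'
from h import *
for n in('scene','top'):
    c=snap(n); cv2.imwrite(f'pics/{n}0.png',cv2.resize(c['image'][...,::-1],(800,500)))
    print(n,c['K'].tolist(),c['R'].round(3).tolist(),c['t'])
s=state();print(s['time'],s['tcp_rot'],s['force'],s['grip_width'])
E
```

```text
scene [[467.96450865536053, 0.0, 318.27229140850125], [0.0, 467.96450865536053, 196.3201574467403], [0.0, 0.0, 1.0]] [[0.699, 0.715, -0.0], [0.447, -0.437, -0.78], [-0.558, 0.545, -0.626]] [-0.409468   -0.16715451  1.40848477]
top [[438.2253061991446, 0.0, 313.0228377733392], [0.0, 438.2253061991446, 199.87000053154142], [0.0, 0.0, 1.0]] [[0.026, -1.0, 0.005], [-0.986, -0.027, -0.164], [0.164, -0.001, -0.986]] [0.01867814 0.55086269 0.95627612]
0.1 [[ 9.19597597e-01  3.92861473e-01 -3.48654714e-04]
 [ 3.92861620e-01 -9.19597033e-01  1.02247906e-03]
 [ 8.10707883e-05 -1.07724234e-03 -9.99999416e-01]] [ 0.25657506 -0.18458637  0.57249234] 0.0907786288759243
```

View pics/scene0.png

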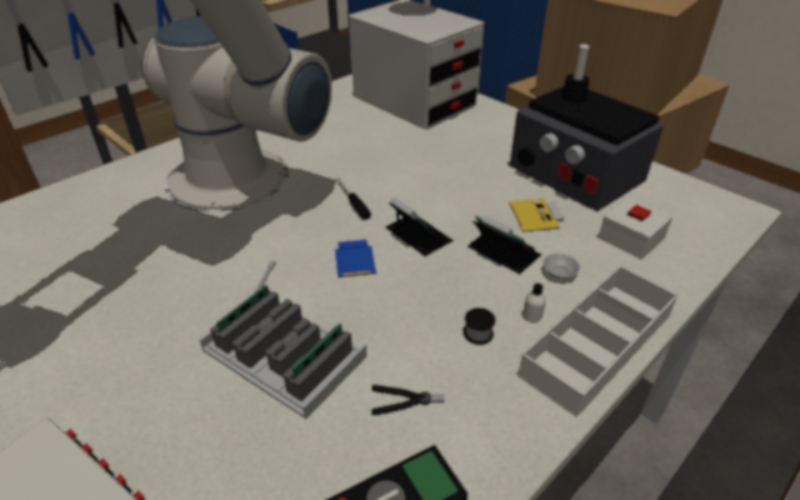

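View pics/top0.png

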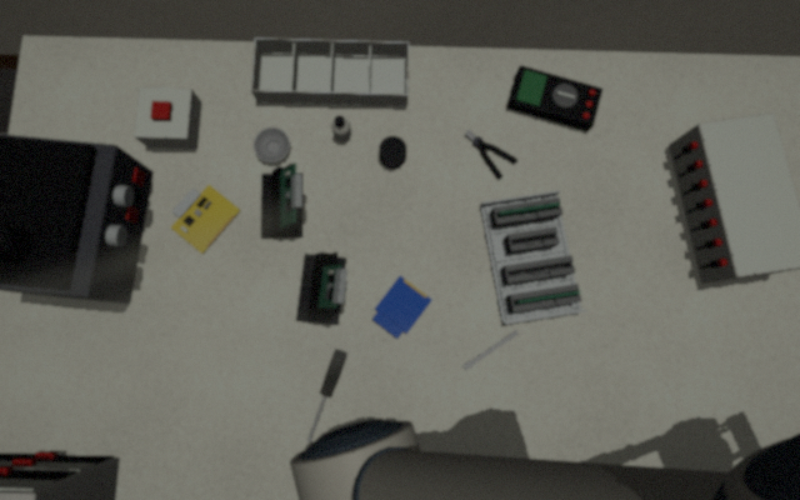

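Top view (800 px scale): wide board leans in the stand at (285,200), narrow one at (328,287). The rack runs from (520,215) to (545,300): old, short empty (530,241), long empty (537,270), old. Next I'll measure from the depth, with crops.

Run:
```python
from h import *
c=load('top'); P=cloud(c)
im=c['image'][...,::-1]
a=cv2.resize(im[120:270,200:290],None,fx=4,fy=4,interpolation=cv2.INTER_CUBIC)
b=cv2.resize(im[145:265,380:475],None,fx=4,fy=4,interpolation=cv2.INTER_CUBIC)
H=600;o=np.zeros((H,740+10,3),np.uint8);o[:a.shape[0],:360]=a;o[:480,370:]=b
o=np.clip(o.astype(float)*1.7,0,255).astype(np.uint8)
cv2.imwrite('pics/crop1.png',o)
# height map hints
for nm,(r0,r1,c0,c1) in dict(wide=(125,200,205,245),nar=(195,262,235,280),rack=(150,262,380,470)).items():
    q=P[r0:r1,c0:c1]; m=(c['depth'][r0:r1,c0:c1]>0)
    print(nm,m.mean(),np.percentile(q[m][:,2],[1,50,90,95,99]).round(4))
    t=q[m&(q[...,2]>np.percentile(q[m][:,2],93))]
    print(t.min(0).round(3),t.max(0).round(3))
```

```text
wide 0.9966666666666667 [-0.0034  0.0066  0.078   0.095   0.1008]
[0.59  0.193 0.088] [0.675 0.213 0.105]
nar 0.997346600331675 [-0.0032  0.0073  0.0781  0.0959  0.1016]
[0.448 0.108 0.092] [0.508 0.13  0.105]
rack 0.9955357142857143 [-0.0031  0.0136  0.0571  0.0588  0.0744]
[ 0.448 -0.307  0.058] [ 0.654 -0.152  0.079]
```

View pics/crop1.png

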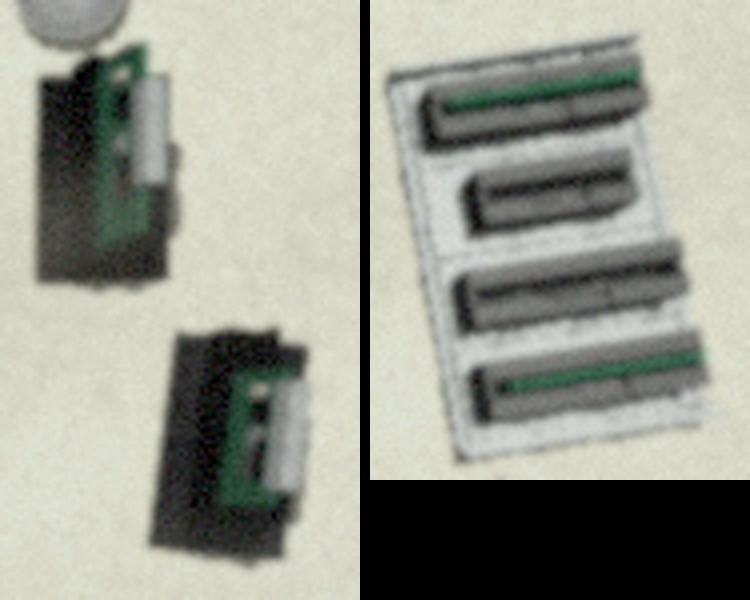

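Crop: wide bar corners (134,75)-(166,183), narrow bar (277,378)-(298,492), long slot line (482,295)-(676,266), short slot (487,192)-(627,174). Now the fits.

```bash
cat >> h.py <<'E'
def ray(c,u,v,z):
    d=c['R'].T@np.linalg.inv(c['K'])@np.array([u,v,1]); o=-c['R'].T@c['t']
    return o+d*(z-o[2])/d[2]
E
python3 - <<'E'
from h import *
c=load('top'); P=cloud(c); I=c['image'].astype(float)
sat=I.max(2)-I.min(2); val=I.mean(2)
for nm,(r0,r1,c0,c1) in dict(wide=(125,200,222,250),nar=(205,262,255,282)).items():
    m=np.zeros((400,640),bool); m[r0:r1,c0:c1]=1
    m&=(P[...,2]>.07)&(val>75)&(sat<30)
    n,l,st,ce=cv2.connectedComponentsWithStats(m.astype(np.uint8)); k=1+st[1:,4].argmax()
    v,u=np.nonzero(l==k); pts=np.array([ray(c,a,b,.090)[:2] for a,b in zip(u,v)],np.float32)
    print(nm,len(u),cv2.minAreaRect(pts*1000),pts.mean(0), np.median(P[v,u],0).round(4))
    w,V=np.linalg.eigh(np.cov(pts.T)); print('yaw',np.degrees(np.arctan2(V[1,1],V[0,1])))
    for z in(.09,):
        e=ray(c,ce[k][0],ce[k][1],z);print(e)
# rack blocks
sub=P[145:268,380:478].reshape(-1,3)
print(np.histogram(sub[:,2],np.arange(0,.09,.004)))
def crop(x,y): return 380+(x-370)/4-.375,145+y/4-.375
for nm,a,b in(('long',(482,295),(676,266)),('short',(487,192),(627,174)),('old far',(445,104),(640,74)),('old near',(500,387),(705,355))):
    z=.058 if 'old' in nm else None
    for zz in ([.074,] if z else [.052,.056]):
        p,q=ray(c,*crop(*a),zz),ray(c,*crop(*b),zz)
        print(nm,zz,p.round(4),q.round(4),((p+q)/2).round(4),np.linalg.norm(p-q).round(4),np.degrees(np.arctan2(*(p-q)[1::-1])).round(1))
E
```

```text
wide 185 ((646.195556640625, 203.87440490722656), (59.78313064575195, 15.52066421508789), 3.04264235496521) [0.646157   0.20286268] [0.644  0.2009 0.098 ]
yaw -178.02990611270587
[0.64610696 0.20286113 0.09      ]
nar 214 ((478.52764892578125, 119.77889251708984), (18.69405174255371, 59.398746490478516), 85.58306121826172) [0.47789624 0.1187523 ] [0.477  0.1176 0.0975]
yaw 174.750707675771
[0.47784657 0.11875647 0.09      ]
(array([3252,  284,  668, 1481,  634,  105,  124,  257,  127,   96,   89,
         98,  230,  921, 1046,   64,   18,   60,  178,   46,    0,    0]), array([0.   , 0.004, 0.008, 0.012, 0.016, 0.02 , 0.024, 0.028, 0.032,
       0.036, 0.04 , 0.044, 0.048, 0.052, 0.056, 0.06 , 0.064, 0.068,
       0.072, 0.076, 0.08 , 0.084, 0.088]))
long 0.052 [ 0.5125 -0.1813  0.052 ] [ 0.532  -0.2914  0.052 ] [ 0.5223 -0.2364  0.052 ] 0.1118 100.0
long 0.056 [ 0.512  -0.1805  0.056 ] [ 0.5314 -0.2901  0.056 ] [ 0.5217 -0.2353  0.056 ] 0.1114 100.0
short 0.052 [ 0.5717 -0.1847  0.052 ] [ 0.5844 -0.2649  0.052 ] [ 0.578  -0.2248  0.052 ] 0.0811 99.0
short 0.056 [ 0.571  -0.1838  0.056 ] [ 0.5835 -0.2637  0.056 ] [ 0.5773 -0.2238  0.056 ] 0.0808 99.0
old far 0.074 [ 0.6172 -0.1567  0.074 ] [ 0.6376 -0.2668  0.074 ] [ 0.6274 -0.2118  0.074 ] 0.112 100.5
old near 0.074 [ 0.4592 -0.1859  0.074 ] [ 0.4798 -0.2987  0.074 ] [ 0.4695 -0.2423  0.074 ] 0.1147 100.3
```

```bash
cat >> h.py <<'E'
from scipy.spatial.transform import Rotation as Ro
G=.172
def pick_R(psi,lean=35):
    s,c=np.sin(np.radians(psi)),np.cos(np.radians(psi)); L=np.radians(lean)
    x=np.array([c,s,0]); zb=np.sin(L)*np.array([s,-c,0])+np.cos(L)*np.array([0,0,1.])
    z=-zb; return np.stack([x,np.cross(z,x),z],1)
def down_R(yaw): return pick_R(yaw,0)
def plan(gp,R,n,w):
    "rows to bring grasp point to gp with rotation R in n equal rows; show remainder"
    s=state(); R0=np.array(s['tcp_rot']); p0=np.array(s['tcp_pos']); p1=np.array(gp)-G*R[:,2]
    rv=Ro.from_matrix(R0.T@R).as_rotvec()/n; dR=Ro.from_rotvec(rv).as_matrix(); Rk=R0
    print('t',round(s['time'],2),'gp',(p0+G*R0[:,2]).round(4),'F',np.round(s['force'],1),'w',round(s['grip_width']*1e3,1),
      'dist',np.round(np.linalg.norm(p1-p0)*1e3/n,1),'deg/row',np.round(np.degrees(np.linalg.norm(rv)),1))
    for k in range(n):
        t=Rk.T@(p1-p0)/n*1e3; print([*[round(float(a),1) for a in t],*[round(float(a),4) for a in rv],w]); Rk=Rk@dR
    return p1
E
python3 -c "
from h import *
R=pick_R(2); print(plan(np.array([.6465,.205,.090])-.08*R[:,2],R,20,60))"
```

```text
t 0.1 gp [ 0.2455 -0.5744  0.2322] F [ 0.3 -0.2  0.6] w 90.8 dist 38.1 deg/row 2.0
[31.1, -21.2, 5.4, 0.0301, 0.0056, 0.0179, 60]
[30.7, -21.6, 6.2, 0.0301, 0.0056, 0.0179, 60]
[30.3, -21.9, 7.1, 0.0301, 0.0056, 0.0179, 60]
[29.9, -22.3, 7.9, 0.0301, 0.0056, 0.0179, 60]
[29.4, -22.5, 8.7, 0.0301, 0.0056, 0.0179, 60]
[29.0, -22.8, 9.6, 0.0301, 0.0056, 0.0179, 60]
[28.5, -23.0, 10.4, 0.0301, 0.0056, 0.0179, 60]
[28.0, -23.2, 11.3, 0.0301, 0.0056, 0.0179, 60]
[27.5, -23.3, 12.2, 0.0301, 0.0056, 0.0179, 60]
[27.1, -23.4, 13.0, 0.0301, 0.0056, 0.0179, 60]
[26.6, -23.5, 13.9, 0.0301, 0.0056, 0.0179, 60]
[26.1, -23.5, 14.7, 0.0301, 0.0056, 0.0179, 60]
[25.6, -23.5, 15.6, 0.0301, 0.0056, 0.0179, 60]
[25.0, -23.5, 16.4, 0.0301, 0.0056, 0.0179, 60]
[24.5, -23.4, 17.3, 0.0301, 0.0056, 0.0179, 60]
[24.0, -23.3, 18.1, 0.0301, 0.0056, 0.0179, 60]
[23.5, -23.2, 19.0, 0.0301, 0.0056, 0.0179, 60]
[23.0, -23.0, 19.8, 0.0301, 0.0056, 0.0179, 60]
[22.4, -22.8, 20.6, 0.0301, 0.0056, 0.0179, 60]
[21.9, -22.6, 21.4, 0.0301, 0.0056, 0.0179, 60]
[0.65154442 0.06054679 0.29642632]
```

```bash
python3 -m inch '[[[31,-21,5,0.03,0.006,0.018,60],[31,-22,6,0.03,0.006,0.018,60],[30,-22,7,0.03,0.006,0.018,60],[30,-22,8,0.03,0.006,0.018,60],[29,-23,9,0.03,0.006,0.018,60],[29,-23,10,0.03,0.006,0.018,60],[29,-23,10,0.03,0.006,0.018,60],[28,-23,11,0.03,0.006,0.018,60],[28,-23,12,0.03,0.006,0.018,60],[27,-23,13,0.03,0.006,0.018,60]]]' 10
python3 -c "
from h import *
R=pick_R(2); print(plan(np.array([.6465,.205,.090])-.08*R[:,2],R,10,50))"
```

```text
time: 1.35
tcp_pos: [0.4546, -0.2493, 0.3488]
tcp_rot: [[0.978, 0.204, -0.037], [0.206, -0.928, 0.311], [0.029, -0.312, -0.95]]
force: [-0.1, 0.4, -0.7]
grip_width: 0.0598
t 1.35 gp [ 0.4482 -0.1958  0.1855] F [-0.1  0.4 -0.7] w 59.8 dist 37.1 deg/row 1.9
[25.5, -23.1, 13.9, 0.029, 0.0051, 0.0168, 50]
[25.0, -23.1, 14.7, 0.029, 0.0051, 0.0168, 50]
[24.6, -23.1, 15.5, 0.029, 0.0051, 0.0168, 50]
[24.1, -23.0, 16.3, 0.029, 0.0051, 0.0168, 50]
[23.6, -22.9, 17.1, 0.029, 0.0051, 0.0168, 50]
[23.1, -22.8, 17.8, 0.029, 0.0051, 0.0168, 50]
[22.7, -22.7, 18.6, 0.029, 0.0051, 0.0168, 50]
[22.2, -22.5, 19.4, 0.029, 0.0051, 0.0168, 50]
[21.7, -22.3, 20.2, 0.029, 0.0051, 0.0168, 50]
[21.2, -22.1, 20.9, 0.029, 0.0051, 0.0168, 50]
[0.65154442 0.06054679 0.29642632]
```

Tracking is close to the plan.

```bash
python3 -m inch '[[[26,-23,14,0.029,0.005,0.017,50],[25,-23,15,0.029,0.005,0.017,50],[25,-23,16,0.029,0.005,0.017,50],[24,-23,16,0.029,0.005,0.017,50],[24,-23,17,0.029,0.005,0.017,50],[23,-23,18,0.029,0.005,0.017,50],[23,-23,19,0.029,0.005,0.017,50],[22,-23,19,0.029,0.005,0.017,50],[22,-22,20,0.029,0.005,0.017,50],[21,-22,21,0.029,0.005,0.017,50]]]'
python3 - <<'E'
from h import *
R=pick_R(2); print(plan(np.array([.6465,.205,.090])-.0*R[:,2],R,1,50))
c=snap('top');im=c['image'][...,::-1]
t=cv2.resize(im[110:260,180:300],None,fx=3.6,fy=3.6,interpolation=cv2.INTER_CUBIC)
c=snap('scene');im=c['image'][...,::-1]
b=cv2.resize(im[100:250,290:390],None,fx=3.6,fy=3.6,interpolation=cv2.INTER_CUBIC)
cv2.imwrite('pics/pre.png',np.clip(np.hstack([t,b])*1.6,0,255).astype(np.uint8))
E
```

```text
time: 2.6
tcp_pos: [0.659, 0.0723, 0.2926]
tcp_rot: [[1.0, 0.017, -0.024], [0.028, -0.813, 0.582], [-0.009, -0.582, -0.813]]
force: [-0.3, -0.8, -0.6]
grip_width: 0.0501
t 2.6 gp [0.6549 0.1723 0.1527] F [-0.3 -0.8 -0.6] w 50.1 dist 71.1 deg/row 0.9
[-7.5, 8.0, 70.2, -0.0103, 0.0037, -0.011, 50]
[0.64994301 0.10640495 0.23089415]
```

View pics/pre.png

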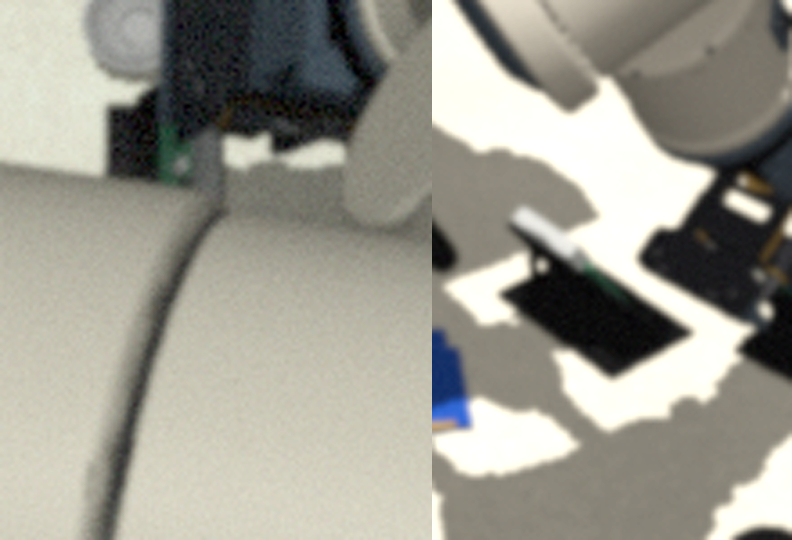

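Left: the arm hides most of the wide board. Right: the narrow board and the gripper above the wide stand (edge). The opening leaves ample margin, so I'll approach.

```bash
python3 -m inch '[[[-4,4,0,-0.005,0.002,-0.005,50],[-3,4,0,-0.005,0.002,-0.005,50],[0,0,12,0,0,0,50],[0,0,14,0,0,0,50],[0,0,14,0,0,0,50],[0,0,12,0,0,0,50],[0,0,10,0,0,0,50],[0,0,7,0,0,0,50],[0,0,0,0,0,0,50],[0,0,0,0,0,0,50]]]'
python3 - <<'E'
from h import *
R=pick_R(2); print(plan(np.array([.6465,.205,.090]),R,1,50))
E
```

```text
time: 3.95
tcp_pos: [0.6493, 0.1075, 0.2258]
tcp_rot: [[0.999, 0.028, -0.022], [0.036, -0.819, 0.572], [-0.002, -0.573, -0.82]]
force: [-0.0, -0.9, 0.1]
grip_width: 0.0499
t 3.95 gp [0.6455 0.2059 0.0848] F [-0.  -0.9  0.1] w 49.9 dist 5.3 deg/row 0.1
[0.6, -2.0, -4.8, 0.0009, 0.0021, -0.0002, 50]
[0.64994301 0.10640495 0.23089415]
```

```bash
python3 -m inch '[[[0.6,-2,-3.5,0,0.002,0,50],[0,0,0,0,0,0,20],[0,0,0,0,0,0,20],[0,0,0,0,0,0,16],[0,0,0,0,0,0,14],[0,0,0,0,0,0,8],[0,0,0,0,0,0,5],[0,0,0,0,0,0,5],[0,0,0,0,0,0,5],[0,0,0,0,0,0,5]]]' 6
python3 - <<'E'
from h import *
R=pick_R(2); print(plan(np.array([.6465,.205,.090]),R,1,50)); print(state()['ft_torque'])
E
```

```text
time: 5.2
tcp_pos: [0.6503, 0.1066, 0.2311]
tcp_rot: [[0.999, 0.029, -0.018], [0.034, -0.819, 0.572], [0.002, -0.573, -0.82]]
force: [-0.0, 0.0, 0.7]
grip_width: 0.0121
t 5.2 gp [0.6472 0.2051 0.0901] F [-0.   0.   0.7] w 12.1 dist 0.5 deg/row 0.1
[-0.4, 0.3, 0.1, 0.001, -0.0018, 0.0006, 50]
[0.64994301 0.10640495 0.23089415]
[-0.22627839 -0.01903213  0.10631251]
```

```bash
python3 -m inch '[[[0,0,0,0,0,0,5],[0,0,-3,0,0,0,5],[0,0,-8,0,0,0,5],[0,0,-14,0,0,0,5],[0,0,-18,0,0,0,5],[0,0,-18,0,0,0,5],[0,0,-18,0,0,0,5],[0,0,-14,0,0,0,5],[0,0,-10,0,0,0,5],[0,0,-5,0,0,0,5]]]' 45
python3 - <<'E'
from h import *
print(state()['ft_torque'])
# rack target: grasp point above wide slot
plan(np.array([.5217,-.2335,.016+.088+.075]),down_R(100.5),20,5)
E
```

```text
time: 6.45
tcp_pos: [0.6524, 0.0394, 0.3266]
tcp_rot: [[0.999, 0.029, -0.017], [0.033, -0.82, 0.571], [0.003, -0.572, -0.82]]
force: [-0.5, -0.3, -2.1]
grip_width: 0.0117
[-0.49821776 -0.02400161  0.00716195]
t 6.45 gp [0.6495 0.1377 0.1855] F [-0.5 -0.3 -2.1] w 11.7 dist 15.2 deg/row 5.2
[-7.0, 10.3, -8.7, -0.0223, -0.0262, -0.083, 5]
[-8.0, 9.9, -8.3, -0.0223, -0.0262, -0.083, 5]
[-9.0, 9.3, -7.8, -0.0223, -0.0262, -0.083, 5]
[-10.0, 8.7, -7.4, -0.0223, -0.0262, -0.083, 5]
[-10.9, 8.0, -6.9, -0.0223, -0.0262, -0.083, 5]
[-11.7, 7.2, -6.4, -0.0223, -0.0262, -0.083, 5]
[-12.4, 6.4, -6.0, -0.0223, -0.0262, -0.083, 5]
[-13.1, 5.4, -5.5, -0.0223, -0.0262, -0.083, 5]
[-13.6, 4.4, -5.1, -0.0223, -0.0262, -0.083, 5]
[-14.1, 3.4, -4.6, -0.0223, -0.0262, -0.083, 5]
[-14.4, 2.3, -4.2, -0.0223, -0.0262, -0.083, 5]
[-14.7, 1.2, -3.8, -0.0223, -0.0262, -0.083, 5]
[-14.8, 0.0, -3.4, -0.0223, -0.0262, -0.083, 5]
[-14.8, -1.1, -3.0, -0.0223, -0.0262, -0.083, 5]
[-14.8, -2.3, -2.6, -0.0223, -0.0262, -0.083, 5]
[-14.6, -3.4, -2.3, -0.0223, -0.0262, -0.083, 5]
[-14.3, -4.6, -2.0, -0.0223, -0.0262, -0.083, 5]
[-13.9, -5.7, -1.8, -0.0223, -0.0262, -0.083, 5]
[-13.5, -6.8, -1.5, -0.0223, -0.0262, -0.083, 5]
[-12.9, -7.9, -1.4, -0.0223, -0.0262, -0.083, 5]
```

```bash
python3 -m inch '[[[-7,10,-9,-0.022,-0.026,-0.083,5],[-8,10,-8,-0.022,-0.026,-0.083,5],[-9,9,-8,-0.022,-0.026,-0.083,5],[-10,9,-8,-0.022,-0.026,-0.083,5],[-11,8,-7,-0.022,-0.026,-0.083,5],[-12,7,-7,-0.022,-0.026,-0.083,5],[-12,6,-6,-0.022,-0.026,-0.083,5],[-13,5,-6,-0.022,-0.026,-0.083,5],[-14,4,-5,-0.022,-0.026,-0.083,5],[-14,3,-5,-0.022,-0.026,-0.083,5]]]'
python3 - <<'E'
from h import *
plan(np.array([.5217,-.2335,.016+.088+.075]),down_R(100.5),10,5)
E
```

```text
time: 7.7
tcp_pos: [0.5851, -0.0997, 0.3395]
tcp_rot: [[0.597, 0.787, -0.156], [0.789, -0.542, 0.288], [0.142, -0.295, -0.945]]
force: [0.4, -0.1, -1.7]
grip_width: 0.0117
t 7.7 gp [ 0.5583 -0.0502  0.177 ] F [ 0.4 -0.1 -1.7] w 11.7 dist 14.9 deg/row 5.0
[-14.2, 1.9, -3.9, -0.0226, -0.0258, -0.0802, 5]
[-14.4, 0.9, -3.5, -0.0226, -0.0258, -0.0802, 5]
[-14.5, -0.2, -3.2, -0.0226, -0.0258, -0.0802, 5]
[-14.5, -1.3, -2.8, -0.0226, -0.0258, -0.0802, 5]
[-14.4, -2.4, -2.5, -0.0226, -0.0258, -0.0802, 5]
[-14.3, -3.5, -2.2, -0.0226, -0.0258, -0.0802, 5]
[-14.0, -4.6, -1.9, -0.0226, -0.0258, -0.0802, 5]
[-13.6, -5.7, -1.7, -0.0226, -0.0258, -0.0802, 5]
[-13.2, -6.7, -1.4, -0.0226, -0.0258, -0.0802, 5]
[-12.6, -7.7, -1.3, -0.0226, -0.0258, -0.0802, 5]
```

```bash
python3 -m inch '[[[-14,2,-4,-0.023,-0.026,-0.08,5],[-14,1,-4,-0.023,-0.026,-0.08,5],[-14,0,-4,-0.023,-0.026,-0.08,5],[-14,-1,-3,-0.023,-0.026,-0.08,5],[-14,-2,-3,-0.023,-0.026,-0.08,5],[-14,-4,-3,-0.023,-0.026,-0.08,5],[-14,-5,-3,-0.023,-0.026,-0.08,5],[-14,-6,-2,-0.023,-0.026,-0.08,5],[-13,-7,-2,-0.023,-0.026,-0.08,5],[-10,-6,-1,-0.02,-0.02,-0.06,5]]]'
python3 - <<'E'
from h import *
plan(np.array([.5217,-.2335,.016+.088+.075]),down_R(100.5),1,5)
c=snap('top');im=c['image'][...,::-1]
t=cv2.resize(im[120:270,350:490],None,fx=3,fy=3,interpolation=cv2.INTER_CUBIC)
c=snap('scene');im=c['image'][...,::-1]
b=cv2.resize(im[190:340,140:265],None,fx=3,fy=3,interpolation=cv2.INTER_CUBIC)
cv2.imwrite('pics/ov.png',np.clip(np.hstack([t,b])*1.6,0,255).astype(np.uint8))
E
```

```text
time: 8.95
tcp_pos: [0.5232, -0.2326, 0.3539]
tcp_rot: [[-0.189, 0.982, 0.001], [0.982, 0.189, -0.0], [-0.0, 0.001, -1.0]]
force: [0.4, 0.6, -1.1]
grip_width: 0.0117
t 8.95 gp [ 0.5234 -0.2326  0.1819] F [ 0.4  0.6 -1.1] w 11.7 dist 3.4 deg/row 0.4
[-0.6, -1.7, 2.9, 0.0008, 0.0003, 0.0073, 5]
```

View pics/ov.png

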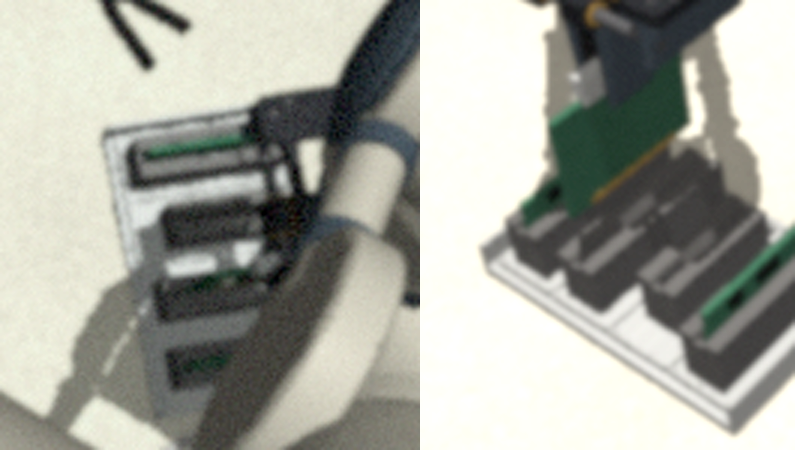

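Left: arm hides the rack partly. Right: the board hangs upright over the long slot, bottom corners at (570,213) and (689,133). Next, the board's offset along its bar.

```bash
python3 - <<'E'
from h import *
c=load('scene');s=state();R=np.array(s['tcp_rot']);gp=np.array(s['tcp_pos'])+G*R[:,2]
f=lambda x,y:(140+(x-420)/3-.33,190+y/3-.33)
p,q=ray(c,*f(570,213),gp[2]-.088),ray(c,*f(689,133),gp[2]-.088)
print('bottom',p,q,np.linalg.norm(p-q),'mid in tool mm',(R.T@((p+q)/2-gp)*1e3).round(1))
# block outlines from first top depth, in rack frame
c0=read_camera  # unused
P=cloud(load('scene'));
E
python3 - <<'E'
from h import *
c=load('scene'); P=cloud(c)
a=np.radians(100.5);ey=np.array([np.cos(a),np.sin(a)]);ex=np.array([np.sin(a),-np.cos(a)])
# rack coords about (.5217,-.2335): use scene cloud, block tops
for n in('scene',):
    q=P[200:345,150:280].reshape(-1,3); q=q[(q[:,2]>.050)&(q[:,2]<.061)]
    d=q[:,:2]-[.5217,-.2335]; X=d@ex*1e3;Y=d@ey*1e3
    for k in(-54,0,54,108):
        m=(abs(X-k)<24); 
        if m.sum()>20: print(n,k,m.sum(),'X',np.percentile(X[m],[2,50,98]).round(1),'Y',np.percentile(Y[m],[1,3,50,97,99]).round(1))
E
```

```text
bottom [ 0.52995573 -0.28951938  0.09399255] [ 0.52230399 -0.19122831  0.09399255] 0.09858845187913495 mid in tool mm [-7.9  1.4 88. ]
scene -54 174 X [-66.6 -45.6 -34.2] Y [-65.8 -64.9 -54.  -32.5 -30.4]
scene 0 680 X [-14.3   5.6  18.3] Y [-65.  -63.7  -8.9  55.7  57.9]
scene 54 533 X [41.9 62.4 74.5] Y [-48.  -47.4  -6.3  39.6  41.1]
scene 108 598 X [ 95.5 118.7 127.7] Y [-65.2 -64.6 -15.3  52.7  56.7]
```

```bash
cat >> h.py <<'E'
EX=np.array([np.cos(np.radians(10.5)),np.sin(np.radians(10.5)),0]);EY=np.array([-EX[1],EX[0],0])
def proj(c,X):
    q=c['K']@(c['R']@np.asarray(X)+c['t']); return q[:2]/q[2]
def overlay(c,box,f,polys,fn):
    r0,r1,c0,c1=box; a=cv2.resize(c['image'][r0:r1,c0:c1,::-1],None,fx=f,fy=f,interpolation=cv2.INTER_CUBIC)
    a=np.clip(a*1.8,0,255).astype(np.uint8)
    for pl,col in polys:
        u=np.array([(proj(c,X)-[c0,r0]+.5)*f for X in pl]); cv2.polylines(a,[np.round(u).astype(np.int32)],True,col,1)
    cv2.imwrite(fn,a)
def rect(o,hx,hy): return [o+hx*a*EX+hy*b*EY for a,b in((1,1),(1,-1),(-1,-1),(-1,1))]
E
python3 - <<'E'
from h import *
c=load('scene');s=state();R=np.array(s['tcp_rot']);gp=np.array(s['tcp_pos'])+G*R[:,2]
O=np.array([.5217,-.2335,.056]); W=O+.002*EX-.0025*EY; N=O+.058*EX-.0025*EY
x,z=R[:,0],R[:,2]
board=[gp+z*d+x*k for d,k in((.088,-.055),(.088,.055),(.008,.055),(.008,-.055))]
overlay(c,(215,330,145,275),6,[(rect(W,.016,.062),(0,0,255)),(rect(W,.005,.058),(0,0,255)),(rect(N,.016,.045),(255,0,255)),(rect(N,.005,.041),(255,0,255)),(board,(0,255,255))],'pics/ov2.png')
E
```

```text
(no output)
```

View pics/ov2.png

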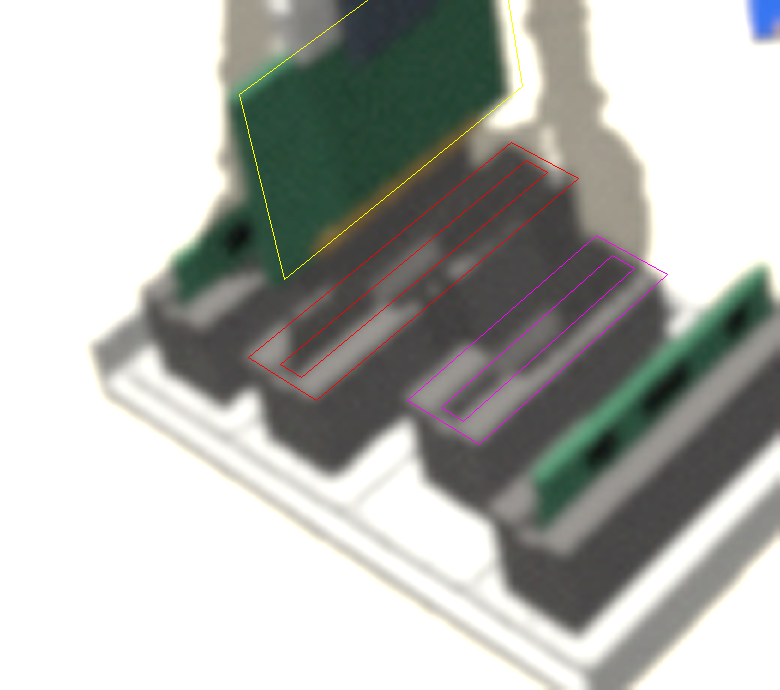

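Overlay: the real panel sits about 4 mm towards -EY of the predicted one, corners (275,283) and (505,95). The blocks fit the outlines to within about 1–2 mm. So board and slot are nearly aligned along the slot, and I shift only about 1 mm in tool y, then descend.

```bash
python3 -m inch '[[[0,1,8,0,0,0.004,5],[0,0,8,0,0,0.003,5],[0,0,7,0,0,0,5],[0,0,5,0,0,0,5],[0,0,3,0,0,0,5],[0,0,1,0,0,0,5],[0,0,0,0,0,0,5],[0,0,1,0,0,0,5],[0,0,1,0,0,0,5],[0,0,0,0,0,0,5]]]'
python3 - <<'E'
from h import *
plan(np.array([.5217,-.2335,.056+.088]),down_R(100.5),1,5); print(state()['ft_torque'])
E
```

```text
time: 10.3
tcp_pos: [0.5247, -0.2312, 0.317]
tcp_rot: [[-0.177, 0.984, -0.002], [0.984, 0.177, 0.002], [0.002, -0.001, -1.0]]
force: [-0.3, 0.1, -2.1]
grip_width: 0.0115
t 10.3 gp [ 0.5244 -0.2308  0.145 ] F [-0.3  0.1 -2.1] w 11.5 dist 3.9 deg/row 0.3
[-1.8, -3.4, 1.0, -0.0012, -0.0024, -0.0052, 5]
[ 0.00397899 -0.05433702  0.01875967]
```

```bash
python3 -m inch '[[[-1.8,-0.4,0,-0.001,-0.002,-0.002,5],[0,0,1,0,0,0,5],[0,0,1,0,0,0,5],[0,0,1,0,0,0,5],[0,0,1,0,0,0,5],[0,0,1,0,0,0,5],[0,0,1,0,0,0,5],[0,0,0,0,0,0,5],[0,0,0,0,0,0,5],[0,0,0,0,0,0,5]]]'
python3 - <<'E'
from h import *
plan(np.array([.5217,-.2335,.056+.088]),down_R(100.5),1,5); print(state()['ft_torque'])
E
```

```text
time: 11.55
tcp_pos: [0.5246, -0.2331, 0.3105]
tcp_rot: [[-0.179, 0.984, -0.0], [0.984, 0.179, 0.0], [0.0, -0.0, -1.0]]
force: [-0.2, 0.5, -1.6]
grip_width: 0.0118
t 11.55 gp [ 0.5245 -0.2331  0.1385] F [-0.2  0.5 -1.6] w 11.8 dist 6.2 deg/row 0.2
[0.2, -2.9, -5.5, -0.0003, -0.0004, -0.0031, 5]
[-0.01368044 -0.00612597 -0.0103275 ]
```

```bash
python3 -m inch '[[[0,0,1.5,0,0,0,5],[0,0,1.5,0,0,0,5],[0,0,1.5,0,0,0,5],[0,0,1.5,0,0,0,5],[0,0,1.5,0,0,0,5],[0,0,1.5,0,0,0,5],[0,0,0,0,0,0,5],[0,0,0,0,0,0,5],[0,0,0,0,0,0,5],[0,0,0,0,0,0,5]]]'
python3 - <<'E'
from h import *
plan(np.array([.5217,-.2335,.056+.088]),down_R(100.5),1,5); print(state()['ft_torque'])
E
```

```text
time: 12.8
tcp_pos: [0.5246, -0.2331, 0.3009]
tcp_rot: [[-0.179, 0.984, -0.0], [0.984, 0.179, 0.0], [0.0, -0.0, -1.0]]
force: [0.1, 0.8, -2.3]
grip_width: 0.0118
t 12.8 gp [ 0.5245 -0.2331  0.1289] F [ 0.1  0.8 -2.3] w 11.8 dist 15.4 deg/row 0.2
[0.1, -2.9, -15.1, -0.0004, -0.0004, -0.003, 5]
[-0.03772963 -0.02829175 -0.00134776]
```

```bash
python3 -m inch '[[[0,0,1.5,0,0,0,5],[0,0,1.5,0,0,0,5],[0,0,1.5,0,0,0,5],[0,0,1.5,0,0,0,5],[0,0,1.5,0,0,0,5],[0,0,1.5,0,0,0,5],[0,0,1.5,0,0,0,5],[0,0,1.5,0,0,0,5],[0,0,0,0,0,0,5],[0,0,0,0,0,0,5]]]'
python3 - <<'E'
from h import *
plan(np.array([.5217,-.2335,.056+.088]),down_R(100.5),1,5); print(state()['ft_torque'])
E
```

```text
time: 14.05
tcp_pos: [0.5245, -0.2332, 0.2884]
tcp_rot: [[-0.179, 0.984, -0.0], [0.984, 0.179, -0.0], [-0.0, -0.0, -1.0]]
force: [-1.0, -0.0, 0.4]
grip_width: 0.0116
t 14.05 gp [ 0.5245 -0.2332  0.1164] F [-1.  -0.   0.4] w 11.6 dist 27.8 deg/row 0.2
[0.2, -2.8, -27.6, -0.0003, 0.0, -0.003, 5]
[0.02705909 0.05550556 0.00963452]
```

```bash
python3 -m inch '[[[0,0,1,0,0,0,5],[0,0,1,0,0,0,5],[0,0,1,0,0,0,5],[0,0,1,0,0,0,5],[0,0,1,0,0,0,5],[0,0,1,0,0,0,5],[0,0,1,0,0,0,5],[0,0,1,0,0,0,5],[0,0,0,0,0,0,5],[0,0,0,0,0,0,5]]]'
python3 - <<'E'
from h import *
plan(np.array([.5217,-.2335,.056+.088]),down_R(100.5),1,5); print(state()['ft_torque'])
E
```

```text
time: 15.3
tcp_pos: [0.5245, -0.2334, 0.2809]
tcp_rot: [[-0.179, 0.984, 0.0], [0.984, 0.179, -0.001], [-0.001, 0.0, -1.0]]
force: [-1.7, 0.1, 5.0]
grip_width: 0.0118
t 15.3 gp [ 0.5246 -0.2336  0.1089] F [-1.7  0.1  5. ] w 11.8 dist 35.2 deg/row 0.2
[0.4, -2.8, -35.1, 0.0003, 0.0012, -0.0028, 5]
[-0.04332968  0.24261087  0.015461  ]
```

```bash
python3 -m inch '[[[0,0,0.8,0,0,0,5],[0,0,0.8,0,0,0,5],[0,0,0.8,0,0,0,5],[0,0,0.8,0,0,0,5],[0,0,0.5,0,0,0,5],[0,0,0,0,0,0,5],[0,0,0,0,0,0,5],[0,0,0,0,0,0,5],[0,0,0,0,0,0,5],[0,0,0,0,0,0,5]]]'
python3 - <<'E'
from h import *
plan(np.array([.5217,-.2335,.056+.088]),down_R(100.5),1,5); print(state()['ft_torque'])
E
```

```text
time: 16.55
tcp_pos: [0.5245, -0.2335, 0.277]
tcp_rot: [[-0.179, 0.984, 0.0], [0.984, 0.179, -0.001], [-0.001, 0.0, -1.0]]
force: [-2.4, -0.9, 4.7]
grip_width: 0.0117
t 16.55 gp [ 0.5246 -0.2336  0.105 ] F [-2.4 -0.9  4.7] w 11.7 dist 39.1 deg/row 0.2
[0.4, -2.7, -39.0, 0.0003, 0.0012, -0.0029, 5]
[-0.10469397  0.30615574  0.02379269]
```

```bash
python3 -m inch '[[[0,0,0.5,0,0,0,5],[0,0,0.5,0,0,0,5],[0,0,0.5,0,0,0,5],[0,0,0.3,0,0,0,5],[0,0,0,0,0,0,5],[0,0,0,0,0,0,5],[0,0,0,0,0,0,5],[0,0,0,0,0,0,5],[0,0,0,0,0,0,5],[0,0,0,0,0,0,5]]]'
python3 - <<'E'
from h import *
plan(np.array([.5217,-.2335,.056+.088]),down_R(100.5),1,5); print(state()['ft_torque'])
E
```

```text
time: 17.8
tcp_pos: [0.5244, -0.2336, 0.2764]
tcp_rot: [[-0.179, 0.984, 0.001], [0.984, 0.179, -0.002], [-0.002, 0.001, -1.0]]
force: [-2.2, -1.1, 5.2]
grip_width: 0.0118
t 17.8 gp [ 0.5246 -0.2339  0.1044] F [-2.2 -1.1  5.2] w 11.8 dist 39.7 deg/row 0.2
[0.5, -2.6, -39.6, 0.0008, 0.0017, -0.003, 5]
[0.17239018 0.48561753 0.03013971]
```

```bash
python3 -m inch '[[[0,0,0.5,0,0,0,5],[0,0,0.7,0,0,0,5],[0,0,0.9,0,0,0,5],[0,0,1,0,0,0,5],[0,0,1,0,0,0,5],[0,0,1,0,0,0,5],[0,0,1,0,0,0,5],[0,0,1,0,0,0,5],[0,0,1,0,0,0,5],[0,0,1,0,0,0,5]]]'
python3 - <<'E'
from h import *
plan(np.array([.5217,-.2335,.056+.088]),down_R(100.5),1,5); print(state()['ft_torque'])
E
```

```text
time: 19.05
tcp_pos: [0.524, -0.2339, 0.2757]
tcp_rot: [[-0.18, 0.984, 0.005], [0.984, 0.18, -0.005], [-0.006, 0.004, -1.0]]
force: [-7.6, 1.1, 24.4]
grip_width: 0.0117
t 19.05 gp [ 0.5248 -0.2348  0.1037] F [-7.6  1.1 24.4] w 11.7 dist 40.3 deg/row 0.4
[0.5, -2.0, -40.3, 0.0041, 0.0059, -0.0024, 5]
[0.8168998  1.53094362 0.17360962]
```

Firm stop at about 24 N with the bottom at floor height: it is home. Release and retreat.

```bash
python3 -m inch '[[[0,0,0,0,0,0,5],[0,0,0,-0.004,-0.005,0,5],[0,0,0,0,0,0,30],[0,0,0,0,0,0,36],[0,0,-5,0,0,0,36],[0,0,-15,0,0,0,36],[0,0,-25,0,0,0,40],[0,0,-30,0,0,0,50],[0,0,-30,0,0,0,50],[0,0,-20,0,0,0,50]]]' 10
python3 - <<'E'
from h import *
R=pick_R(-5); plan(np.array([.4785,.121,.090])-.08*R[:,2],R,20,50)
E
```

```text
time: 20.3
tcp_pos: [0.5225, -0.2323, 0.4076]
tcp_rot: [[-0.18, 0.984, 0.01], [0.984, 0.18, -0.009], [-0.011, 0.008, -1.0]]
force: [0.1, 0.2, 0.2]
grip_width: 0.0497
t 20.3 gp [ 0.5242 -0.2338  0.2356] F [0.1 0.2 0.2] w 49.7 dist 12.2 deg/row 5.5
[10.9, -0.9, 5.4, 0.0221, 0.028, 0.0888, 50]
[10.6, -1.8, 5.8, 0.0221, 0.028, 0.0888, 50]
[10.2, -2.6, 6.1, 0.0221, 0.028, 0.0888, 50]
[9.8, -3.3, 6.4, 0.0221, 0.028, 0.0888, 50]
[9.3, -4.0, 6.8, 0.0221, 0.028, 0.0888, 50]
[8.7, -4.7, 7.1, 0.0221, 0.028, 0.0888, 50]
[8.0, -5.2, 7.5, 0.0221, 0.028, 0.0888, 50]
[7.3, -5.8, 7.8, 0.0221, 0.028, 0.0888, 50]
[6.6, -6.2, 8.2, 0.0221, 0.028, 0.0888, 50]
[5.8, -6.6, 8.5, 0.0221, 0.028, 0.0888, 50]
[5.0, -6.9, 8.8, 0.0221, 0.028, 0.0888, 50]
[4.1, -7.1, 9.0, 0.0221, 0.028, 0.0888, 50]
[3.2, -7.2, 9.3, 0.0221, 0.028, 0.0888, 50]
[2.3, -7.2, 9.5, 0.0221, 0.028, 0.0888, 50]
[1.4, -7.2, 9.8, 0.0221, 0.028, 0.0888, 50]
[0.5, -7.0, 9.9, 0.0221, 0.028, 0.0888, 50]
[-0.4, -6.8, 10.1, 0.0221, 0.028, 0.0888, 50]
[-1.3, -6.5, 10.2, 0.0221, 0.028, 0.0888, 50]
[-2.1, -6.1, 10.3, 0.0221, 0.028, 0.0888, 50]
[-3.0, -5.7, 10.4, 0.0221, 0.028, 0.0888, 50]
```

```bash
python3 -m inch '[[[11,-1,5,0.022,0.028,0.089,50],[11,-2,6,0.022,0.028,0.089,50],[10,-3,6,0.022,0.028,0.089,50],[10,-3,6,0.022,0.028,0.089,50],[9,-4,7,0.022,0.028,0.089,50],[9,-5,7,0.022,0.028,0.089,50],[8,-5,7,0.022,0.028,0.089,50],[7,-6,8,0.022,0.028,0.089,50],[7,-6,8,0.022,0.028,0.089,50],[6,-7,8,0.022,0.028,0.089,50]]]'
python3 - <<'E'
from h import *
R=pick_R(-5); plan(np.array([.4785,.121,.090])-.08*R[:,2],R,10,50)
E
```

```text
time: 21.55
tcp_pos: [0.4949, -0.1237, 0.3663]
tcp_rot: [[0.685, 0.72, -0.106], [0.712, -0.632, 0.306], [0.153, -0.286, -0.946]]
force: [-0.2, -0.3, -0.7]
grip_width: 0.0499
t 21.55 gp [ 0.4766 -0.0711  0.2036] F [-0.2 -0.3 -0.7] w 49.9 dist 12.6 deg/row 5.3
[4.1, -6.5, 10.0, 0.0227, 0.026, 0.0865, 50]
[3.3, -6.5, 10.2, 0.0227, 0.026, 0.0865, 50]
[2.5, -6.6, 10.5, 0.0227, 0.026, 0.0865, 50]
[1.6, -6.5, 10.7, 0.0227, 0.026, 0.0865, 50]
[0.8, -6.4, 10.9, 0.0227, 0.026, 0.0865, 50]
[-0.1, -6.1, 11.0, 0.0227, 0.026, 0.0865, 50]
[-0.9, -5.8, 11.1, 0.0227, 0.026, 0.0865, 50]
[-1.6, -5.5, 11.2, 0.0227, 0.026, 0.0865, 50]
[-2.4, -5.1, 11.3, 0.0227, 0.026, 0.0865, 50]
[-3.1, -4.6, 11.3, 0.0227, 0.026, 0.0865, 50]
```

```bash
python3 -m inch '[[[4,-6,10,0.023,0.026,0.087,50],[3,-6,10,0.023,0.026,0.087,50],[3,-7,10,0.023,0.026,0.087,50],[2,-7,11,0.023,0.026,0.087,50],[1,-6,11,0.023,0.026,0.087,50],[0,-6,11,0.023,0.026,0.087,50],[-1,-6,11,0.023,0.026,0.087,50],[-2,-6,11,0.023,0.026,0.087,50],[-2,-5,11,0.023,0.026,0.087,50],[-3,-4,10,0.02,0.02,0.07,50]]]'
python3 - <<'E'
from h import *
R=pick_R(-5); plan(np.array([.4785,.121,.090]),R,1,50)
c=snap('top');im=c['image'][...,::-1]
t=cv2.resize(im[140:275,370:490],None,fx=3.6,fy=3.6,interpolation=cv2.INTER_CUBIC)
b=cv2.resize(im[185:320,230:330],None,fx=3.6,fy=3.6,interpolation=cv2.INTER_CUBIC)
cv2.imwrite('pics/p2.png',np.clip(np.hstack([t,b])*1.7,0,255).astype(np.uint8))
E
```

```text
time: 22.8
tcp_pos: [0.4693, -0.0206, 0.3072]
tcp_rot: [[0.995, -0.076, 0.062], [-0.098, -0.813, 0.574], [0.007, -0.578, -0.816]]
force: [-0.2, 1.1, -0.3]
grip_width: 0.0497
t 22.8 gp [0.4799 0.0782 0.1668] F [-0.2  1.1 -0.3] w 49.7 dist 87.8 deg/row 0.8
[-4.1, 8.8, 87.3, -0.0049, -0.0118, -0.0049, 50]
```

View pics/p2.png

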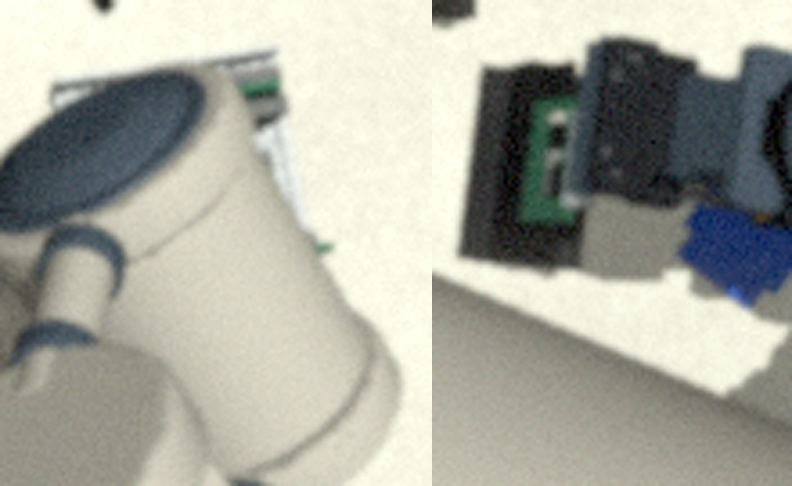

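The arm hides the rack here; on the right the gripper lines up with the narrow board's bar at about (575,150). Approach.

```bash
python3 -m inch '[[[-2,4,6,-0.003,-0.006,-0.003,50],[-2,4,8,-0.002,-0.006,-0.002,50],[0,0,12,0,0,0,50],[0,0,14,0,0,0,50],[0,0,14,0,0,0,50],[0,0,12,0,0,0,50],[0,0,9,0,0,0,50],[0,0,5,0,0,0,50],[0,0,0,0,0,0,50],[0,0,0,0,0,0,50]]]'
python3 - <<'E'
from h import *
R=pick_R(-5); plan(np.array([.4785,.121,.090]),R,1,50)
E
```

```text
time: 24.1
tcp_pos: [0.469, 0.0221, 0.2327]
tcp_rot: [[0.996, -0.068, 0.048], [-0.084, -0.817, 0.571], [0.001, -0.573, -0.819]]
force: [0.4, 0.1, 0.9]
grip_width: 0.05
t 24.1 gp [0.4773 0.1204 0.0917] F [0.4 0.1 0.9] w 50.0 dist 2.1 deg/row 0.2
[0.9, 0.5, 1.8, 0.0004, 0.0015, 0.0032, 50]
```

```bash
python3 -m inch '[[[1,0,1.8,0,0.002,0.003,50],[0,0,0,0,0,0,20],[0,0,0,0,0,0,20],[0,0,0,0,0,0,16],[0,0,0,0,0,0,14],[0,0,0,0,0,0,8],[0,0,0,0,0,0,5],[0,0,0,0,0,0,5],[0,0,0,0,0,0,5],[0,0,0,0,0,0,5]]]' 6
python3 - <<'E'
from h import *
R=pick_R(-5); plan(np.array([.4785,.121,.090]),R,1,50); print(state()['ft_torque'])
E
```

```text
time: 25.35
tcp_pos: [0.4704, 0.0227, 0.2317]
tcp_rot: [[0.996, -0.071, 0.052], [-0.088, -0.816, 0.571], [0.002, -0.573, -0.819]]
force: [-0.1, 0.7, 1.0]
grip_width: 0.0122
t 25.35 gp [0.4793 0.1209 0.0908] F [-0.1  0.7  1. ] w 12.2 dist 1.0 deg/row 0.1
[-0.5, 0.5, 0.6, 0.0005, -0.0021, 0.0003, 50]
[-0.20415519 -0.03555653  0.06067759]
```

```bash
python3 -m inch '[[[0,0,0,0,0,0,5],[0,0,-3,0,0,0,5],[0,0,-8,0,0,0,5],[0,0,-14,0,0,0,5],[0,0,-18,0,0,0,5],[0,0,-18,0,0,0,5],[0,0,-18,0,0,0,5],[0,0,-14,0,0,0,5],[0,0,-10,0,0,0,5],[0,0,-5,0,0,0,5]]]' 45
python3 - <<'E'
from h import *
O=np.array([.5217,-.2335,0]); N=O+.058*EX-.0*EY
print(N)
plan(np.array([*N[:2],.215]),down_R(100.5),20,5)
E
```

```text
time: 26.6
tcp_pos: [0.4638, -0.0437, 0.3269]
tcp_rot: [[0.996, -0.072, 0.053], [-0.089, -0.818, 0.569], [0.003, -0.571, -0.821]]
force: [-0.5, 0.9, -1.3]
grip_width: 0.0123
[ 0.57872878 -0.22293034  0.        ]
t 26.6 gp [0.473  0.0541 0.1857] F [-0.5  0.9 -1.3] w 12.3 dist 11.1 deg/row 5.5
[6.5, 5.2, -7.3, -0.0211, -0.028, -0.0889, 5]
[5.8, 5.9, -7.3, -0.0211, -0.028, -0.0889, 5]
[5.1, 6.5, -7.3, -0.0211, -0.028, -0.0889, 5]
[4.3, 7.1, -7.3, -0.0211, -0.028, -0.0889, 5]
[3.4, 7.6, -7.3, -0.0211, -0.028, -0.0889, 5]
[2.5, 8.0, -7.2, -0.0211, -0.028, -0.0889, 5]
[1.6, 8.4, -7.1, -0.0211, -0.028, -0.0889, 5]
[0.6, 8.6, -6.9, -0.0211, -0.028, -0.0889, 5]
[-0.3, 8.8, -6.7, -0.0211, -0.028, -0.0889, 5]
[-1.3, 8.8, -6.5, -0.0211, -0.028, -0.0889, 5]
[-2.3, 8.8, -6.3, -0.0211, -0.028, -0.0889, 5]
[-3.2, 8.7, -6.0, -0.0211, -0.028, -0.0889, 5]
[-4.2, 8.5, -5.8, -0.0211, -0.028, -0.0889, 5]
[-5.1, 8.2, -5.5, -0.0211, -0.028, -0.0889, 5]
[-5.9, 7.8, -5.1, -0.0211, -0.028, -0.0889, 5]
[-6.7, 7.4, -4.8, -0.0211, -0.028, -0.0889, 5]
[-7.5, 6.8, -4.4, -0.0211, -0.028, -0.0889, 5]
[-8.2, 6.2, -4.1, -0.0211, -0.028, -0.0889, 5]
[-8.8, 5.5, -3.7, -0.0211, -0.028, -0.0889, 5]
[-9.4, 4.8, -3.4, -0.0211, -0.028, -0.0889, 5]
```

```bash
python3 -m inch '[[[6,5,-8,-0.021,-0.028,-0.089,5],[6,6,-8,-0.021,-0.028,-0.089,5],[5,6,-8,-0.021,-0.028,-0.089,5],[4,7,-8,-0.021,-0.028,-0.089,5],[3,8,-8,-0.021,-0.028,-0.089,5],[3,8,-8,-0.021,-0.028,-0.089,5],[2,8,-8,-0.021,-0.028,-0.089,5],[1,9,-7,-0.021,-0.028,-0.089,5],[0,9,-7,-0.021,-0.028,-0.089,5],[-1,9,-7,-0.021,-0.028,-0.089,5]]]'
python3 - <<'E'
from h import *
plan(np.array([.5787,-.2229,.215]),down_R(100.5),10,5)
E
```

```text
time: 27.85
tcp_pos: [0.5239, -0.1361, 0.3613]
tcp_rot: [[0.642, 0.755, -0.133], [0.752, -0.586, 0.302], [0.149, -0.294, -0.944]]
force: [-0.3, 0.2, -1.1]
grip_width: 0.0122
t 27.85 gp [ 0.501  -0.0842  0.199 ] F [-0.3  0.2 -1.1] w 12.2 dist 10.6 deg/row 5.3
[-2.6, 8.5, -5.8, -0.0215, -0.0273, -0.0859, 5]
[-3.5, 8.3, -5.5, -0.0215, -0.0273, -0.0859, 5]
[-4.4, 8.1, -5.2, -0.0215, -0.0273, -0.0859, 5]
[-5.2, 7.8, -4.9, -0.0215, -0.0273, -0.0859, 5]
[-6.0, 7.4, -4.6, -0.0215, -0.0273, -0.0859, 5]
[-6.7, 7.0, -4.3, -0.0215, -0.0273, -0.0859, 5]
[-7.4, 6.5, -3.9, -0.0215, -0.0273, -0.0859, 5]
[-8.0, 5.9, -3.6, -0.0215, -0.0273, -0.0859, 5]
[-8.6, 5.2, -3.3, -0.0215, -0.0273, -0.0859, 5]
[-9.1, 4.5, -2.9, -0.0215, -0.0273, -0.0859, 5]
```

```bash
python3 -m inch '[[[-2,9,-11,-0.021,-0.027,-0.086,5],[-3,9,-10,-0.021,-0.027,-0.086,5],[-4,8,-9,-0.021,-0.027,-0.086,5],[-5,8,-7,-0.021,-0.027,-0.086,5],[-6,8,-5,-0.021,-0.027,-0.086,5],[-7,7,-3,-0.021,-0.027,-0.086,5],[-7,6,-2,-0.021,-0.027,-0.086,5],[-8,6,-2,-0.021,-0.027,-0.086,5],[-9,5,-1,-0.021,-0.027,-0.086,5],[-7,3,0,-0.018,-0.02,-0.06,5]]]'
python3 - <<'E'
from h import *
plan(np.array([.5787,-.2229,.215]),down_R(100.5),1,5)
c=snap('scene');s=state();R=np.array(s['tcp_rot']);gp=np.array(s['tcp_pos'])+G*R[:,2]
O=np.array([.5217,-.2335,.056]); N=O+.058*EX-.0033*EY
x,z=R[:,0],R[:,2]
board=[gp+z*d+x*k for d,k in((.088,-.038),(.088,.038),(.008,.038),(.008,-.038))]
overlay(c,(190,320,145,275),6,[(rect(N,.016,.045),(255,0,255)),(rect(N,.005,.041),(255,0,255)),(board,(0,255,255))],'pics/ov3.png')
P=cloud(c);q=P[200:345,150:280].reshape(-1,3); q=q[(q[:,2]>.050)&(q[:,2]<.061)]
X=(q-O)@EX*1e3;Y=(q-O)@EY*1e3
for k in(0,58,118):
    m=abs(X-k)<24; print(k,m.sum(),'X',np.percentile(X[m],[2,50,98]).round(1),'Y',np.percentile(Y[m],[1,3,97,99]).round(1))
E
```

```text
time: 29.1
tcp_pos: [0.5828, -0.2245, 0.3889]
tcp_rot: [[-0.188, 0.982, -0.011], [0.982, 0.188, 0.008], [0.01, -0.009, -1.0]]
force: [0.1, -0.5, -0.9]
grip_width: 0.0119
t 29.1 gp [ 0.581  -0.2232  0.2169] F [ 0.1 -0.5 -0.9] w 11.9 dist 4.8 deg/row 0.8
[2.3, -3.7, 1.9, -0.0091, -0.0097, 0.0056, 5]
0 474 X [-11.4  10.8  18.8] Y [-65.3 -64.8  52.7  58. ]
58 535 X [41.8 61.6 74.3] Y [-48.1 -47.3  39.8  41.4]
118 593 X [ 95.5 118.7 127.5] Y [-65.2 -64.3  52.7  56.3]
```

View pics/ov3.png

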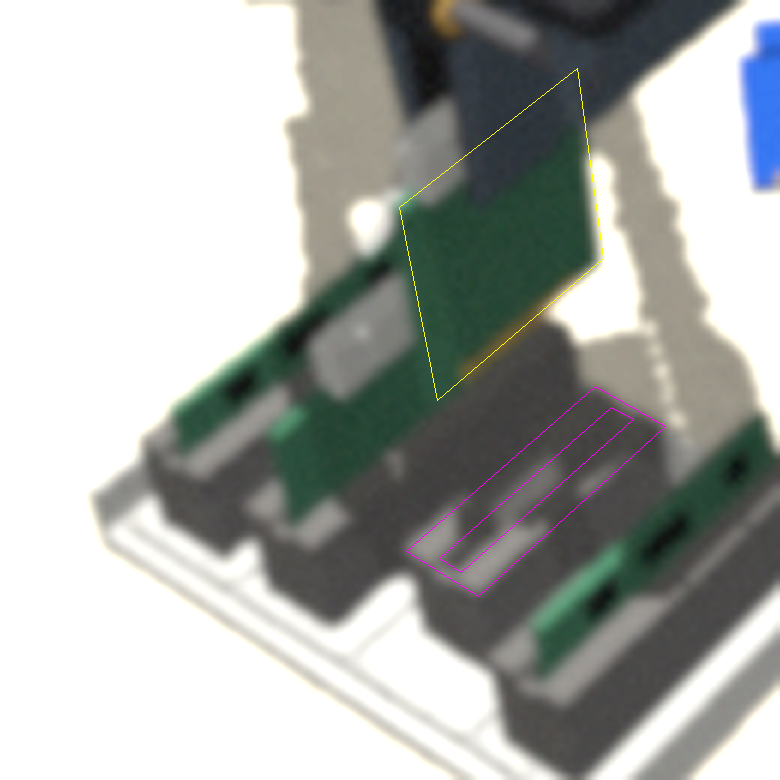

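Picture: wide board filed upright in the long block. The narrow board hangs near its slot, bottom right corner at (595,265) against the predicted (602,262). A depth check of the panel's ends follows.

Run:
```python
from h import *
c=load('scene');O=np.array([.5217,-.2335,0]);P=cloud(c)-O;I=c['image'].astype(int)
X=P@EX*1e3;Y=P@EY*1e3;Z=P[...,2]
g=(I[...,1]-I[...,0]>8)&(I[...,1]-I[...,2]>3)
for nm,x0,z0,z1 in(('held',60,.133,.20),('wide filed',3,.062,.090)):
    m=g&(abs(X-x0)<8)&(Z>z0)&(Z<z1); print(nm,m.sum(),'X',np.percentile(X[m],[5,50,95]).round(1),'Y',np.percentile(Y[m],[1,3,50,97,99]).round(1))
    for a in np.arange(z0,z1,.01):
        k=m&(Z>=a)&(Z<a+.01)
        if k.sum()>5: print(round(a,3),k.sum(),Y[k].min().round(1),Y[k].max().round(1),np.median(X[k]).round(1))
```

```text
held 734 X [60.  62.  63.4] Y [-40.8 -40.3 -12.5  28.8  30.3]
0.133 93 -40.3 32.6 61.8
0.143 120 -41.0 29.6 61.9
0.153 128 -41.1 31.2 61.9
0.163 129 -41.2 30.2 61.9
0.173 136 -40.9 32.8 62.1
0.183 86 -40.3 32.4 62.2
0.193 42 -41.0 -15.3 62.5
wide filed 266 X [3.3 5.2 6.6] Y [-60.1 -59.5 -33.2  -2.2  -0.8]
0.062 97 -60.5 -1.0 5.3
0.072 93 -60.1 0.1 5.0
0.082 76 -60.6 0.1 5.2
```

Run:
```python
from h import *
O=np.array([.5217,-.2335,0]);plan(O+.0586*EX-.0002*EY+[0,0,.150],down_R(100.5),5,5)
```

```text
t 29.15 gp [ 0.5815 -0.224   0.2168] F [-0.3 -0.8 -2.1] w 11.7 dist 13.4 deg/row 0.2
[0.4, -0.5, 13.4, -0.0016, -0.0017, 0.0017, 5]
[0.5, -0.6, 13.4, -0.0016, -0.0017, 0.0017, 5]
[0.5, -0.6, 13.4, -0.0016, -0.0017, 0.0017, 5]
[0.5, -0.6, 13.4, -0.0016, -0.0017, 0.0017, 5]
[0.5, -0.6, 13.4, -0.0016, -0.0017, 0.0017, 5]
```

```bash
python3 -m inch '[[[1,-1,5,-0.003,-0.003,0.003,5],[1,-1,10,-0.003,-0.003,0.003,5],[0.4,-0.8,12,-0.002,-0.002,0.002,5],[0,0,12,0,0,0,5],[0,0,10,0,0,0,5],[0,0,7,0,0,0,5],[0,0,4,0,0,0,5],[0,0,2,0,0,0,5],[0,0,0,0,0,0,5],[0,0,0,0,0,0,5]]]'
python3 - <<'E'
from h import *
O=np.array([.5217,-.2335,0]);plan(O+.0586*EX-.0002*EY+[0,0,.144],down_R(100.5),1,5);print(state()['ft_torque'])
E
```

```text
time: 30.4
tcp_pos: [0.5788, -0.222, 0.3213]
tcp_rot: [[-0.178, 0.984, -0.003], [0.984, 0.178, 0.002], [0.003, -0.003, -1.0]]
force: [0.0, 0.2, -1.1]
grip_width: 0.0117
t 30.4 gp [ 0.5783 -0.2216  0.1493] F [ 0.   0.2 -1.1] w 11.7 dist 5.5 deg/row 0.3
[-1.1, 0.4, 5.3, -0.0027, -0.003, -0.0039, 5]
[-0.00574572 -0.13140916  0.01793149]
```

```bash
python3 -m inch '[[[-1,0.4,0,-0.003,-0.003,-0.004,5],[0,0,1,0,0,0,5],[0,0,1,0,0,0,5],[0,0,1,0,0,0,5],[0,0,1,0,0,0,5],[0,0,1,0,0,0,5],[0,0,1,0,0,0,5],[0,0,1,0,0,0,5],[0,0,1,0,0,0,5],[0,0,1,0,0,0,5]]]'
python3 - <<'E'
from h import *
O=np.array([.5217,-.2335,0]);plan(O+.0586*EX-.0002*EY+[0,0,.144],down_R(100.5),1,5);print(state()['ft_torque'])
E
```

```text
time: 31.65
tcp_pos: [0.5795, -0.223, 0.3122]
tcp_rot: [[-0.183, 0.983, 0.001], [0.983, 0.183, -0.0], [-0.001, 0.001, -1.0]]
force: [-1.2, 0.6, -1.0]
grip_width: 0.0116
t 31.65 gp [ 0.5796 -0.2231  0.1402] F [-1.2  0.6 -1. ] w 11.6 dist 3.8 deg/row 0.1
[0.0, -0.1, -3.8, 0.001, 0.0007, 0.0004, 5]
[-0.02462274  0.03686461 -0.05967355]
```

```bash
python3 -m inch '[[[0,0,1,0,0,0,5],[0,0,1,0,0,0,5],[0,0,1,0,0,0,5],[0,0,1,0,0,0,5],[0,0,1.5,0,0,0,5],[0,0,1.5,0,0,0,5],[0,0,1.5,0,0,0,5],[0,0,1.5,0,0,0,5],[0,0,1.5,0,0,0,5],[0,0,1.5,0,0,0,5]]]'
python3 - <<'E'
from h import *
O=np.array([.5217,-.2335,0]);plan(O+.0586*EX-.0002*EY+[0,0,.144],down_R(100.5),1,5);print(state()['ft_torque'])
E
```

```text
time: 32.9
tcp_pos: [0.5794, -0.223, 0.2982]
tcp_rot: [[-0.183, 0.983, 0.001], [0.983, 0.183, -0.0], [-0.001, 0.001, -1.0]]
force: [-0.6, -0.2, -0.6]
grip_width: 0.0118
t 32.9 gp [ 0.5796 -0.2231  0.1262] F [-0.6 -0.2 -0.6] w 11.8 dist 17.8 deg/row 0.1
[0.0, -0.1, -17.8, 0.0009, 0.0006, 0.0004, 5]
[-0.06090335  0.01999303 -0.01817592]
```

```bash
python3 -m inch '[[[0,0,1.5,0,0,0,5],[0,0,1.5,0,0,0,5],[0,0,1.5,0,0,0,5],[0,0,1.5,0,0,0,5],[0,0,1.5,0,0,0,5],[0,0,1.2,0,0,0,5],[0,0,1,0,0,0,5],[0,0,1,0,0,0,5],[0,0,1,0,0,0,5],[0,0,1,0,0,0,5]]]'
python3 - <<'E'
from h import *
O=np.array([.5217,-.2335,0]);plan(O+.0586*EX-.0002*EY+[0,0,.144],down_R(100.5),1,5);print(state()['ft_torque'])
E
```

```text
time: 34.15
tcp_pos: [0.5794, -0.2232, 0.286]
tcp_rot: [[-0.182, 0.983, 0.002], [0.983, 0.182, -0.001], [-0.002, 0.002, -1.0]]
force: [-2.9, 0.2, 4.7]
grip_width: 0.0119
t 34.15 gp [ 0.5797 -0.2234  0.114 ] F [-2.9  0.2  4.7] w 11.9 dist 30.0 deg/row 0.1
[0.2, 0.0, -30.0, 0.0016, 0.0016, 0.0002, 5]
[-0.01784077  0.39428663 -0.17073333]
```

```bash
python3 -m inch '[[[0,0,1,0,0,0,5],[0,0,1,0,0,0,5],[0,0,1,0,0,0,5],[0,0,1,0,0,0,5],[0,0,1,0,0,0,5],[0,0,0.8,0,0,0,5],[0,0,0.8,0,0,0,5],[0,0,0.8,0,0,0,5],[0,0,0.8,0,0,0,5],[0,0,0.8,0,0,0,5]]]'
python3 - <<'E'
from h import *
O=np.array([.5217,-.2335,0]);plan(O+.0586*EX-.0002*EY+[0,0,.144],down_R(100.5),1,5);print(state()['ft_torque'])
E
```

```text
time: 35.4
tcp_pos: [0.5794, -0.2234, 0.277]
tcp_rot: [[-0.182, 0.983, 0.002], [0.983, 0.182, -0.002], [-0.002, 0.002, -1.0]]
force: [-2.1, 0.3, 10.3]
grip_width: 0.0119
t 35.4 gp [ 0.5798 -0.2238  0.105 ] F [-2.1  0.3 10.3] w 11.9 dist 39.0 deg/row 0.2
[0.3, 0.1, -39.0, 0.002, 0.0023, -0.0, 5]
[-0.11158025  0.45776125 -0.18061843]
```

Near the floor; now the final press, as with the first board.

```bash
python3 -m inch '[[[0,0,0.6,0,0,0,5],[0,0,0.6,0,0,0,5],[0,0,0.6,0,0,0,5],[0,0,0.7,0,0,0,5],[0,0,0.7,0,0,0,5],[0,0,0.8,0,0,0,5],[0,0,0.8,0,0,0,5],[0,0,0.9,0,0,0,5],[0,0,0.9,0,0,0,5],[0,0,0.9,0,0,0,5]]]'
python3 - <<'E'
from h import *
O=np.array([.5217,-.2335,0]);plan(O+.0586*EX-.0002*EY+[0,0,.144],down_R(100.5),1,5);print(state()['ft_torque'])
E
```

```text
time: 36.65
tcp_pos: [0.5789, -0.2233, 0.2768]
tcp_rot: [[-0.182, 0.983, 0.006], [0.983, 0.182, -0.003], [-0.004, 0.005, -1.0]]
force: [-6.7, 0.7, 19.9]
grip_width: 0.0117
t 36.65 gp [ 0.5799 -0.2239  0.1048] F [-6.7  0.7 19.9] w 11.7 dist 39.2 deg/row 0.4
[0.0, 0.7, -39.2, 0.005, 0.0044, -0.0002, 5]
[ 0.73144032  1.3947811  -0.11896305]
```

Firm stop at 20 N. At 1.1 mm above the first board's stop it matches the roughly 1 mm higher grasp. Release, retreat and look.

```bash
python3 -m inch '[[[0,0,0,0,0,0,5],[0,0,0,-0.004,-0.004,0,5],[0,0,0,0,0,0,30],[0,0,0,0,0,0,36],[0,0,-5,0,0,0,36],[0,0,-15,0,0,0,36],[0,0,-25,0,0,0,40],[0,0,-30,0,0,0,50],[0,0,-30,0,0,0,50],[0,0,-20,0,0,0,50]]]' 10
python3 -m inch '[[[0,0,-10,0,0,0,50],[-10,-30,-5,0,0,0,50],[-20,-40,0,0,0,0,50],[-30,-40,0,0,0,0,50],[-40,-30,0,0,0,0,50],[-40,-20,0,0,0,0,50],[-40,0,0,0,0,0,50],[-40,0,0,0,0,0,50],[-30,0,0,0,0,0,50],[0,0,0,0,0,0,50]]]'
python3 - <<'E'
from h import *
o=[]
c=snap('scene');a=c['image'][185:325,140:290,::-1];o.append(cv2.resize(a,(420,392),interpolation=cv2.INTER_CUBIC))
P=cloud(c)-[.5217,-.2335,0];X=P@EX*1e3;Y=P@EY*1e3;Z=P[...,2]
for nm,x0 in(('wide',3),('nar',59)):
    m=(abs(X-x0)<14)&(Z>.095)&(Z<.15)&(abs(Y)<50); print(nm,m.sum(),np.percentile(Z[m],[50,90,98]).round(4),'X',np.percentile(X[m],[3,97]).round(1),'Y',np.percentile(Y[m],[3,97]).round(1))
c=snap('top');a=c['image'][130:270,370:490,::-1];o.append(cv2.resize(a,(336,392),interpolation=cv2.INTER_CUBIC))
P=cloud(c)-[.5217,-.2335,0];X=P@EX*1e3;Y=P@EY*1e3;Z=P[...,2]
for nm,x0 in(('wide',3),('nar',59)):
    m=(abs(X-x0)<14)&(Z>.095)&(Z<.15)&(abs(Y)<50); print(nm,m.sum(),m.any() and np.percentile(Z[m],[50,90,98]).round(4))
cv2.imwrite('pics/end.png',np.clip(np.hstack(o)*1.7,0,255).astype(np.uint8))
s=state();print(s['time'],s['tcp_pos'],s['force'])
E
```

```text
time: 37.9
tcp_pos: [0.5774, -0.2221, 0.4086]
tcp_rot: [[-0.182, 0.983, 0.011], [0.983, 0.182, -0.006], [-0.008, 0.009, -1.0]]
force: [-0.3, -0.6, -0.1]
grip_width: 0.0499
time: 39.15
tcp_pos: [0.4609, -0.5045, 0.429]
tcp_rot: [[-0.183, 0.983, 0.014], [0.983, 0.183, -0.008], [-0.01, 0.013, -1.0]]
force: [-0.7, 1.6, 0.2]
grip_width: 0.05
wide 343 [0.1096 0.1143 0.1152] X [-2.4 10.2] Y [-37.1  32. ]
nar 336 [0.1106 0.1147 0.1156] X [54.  65.7] Y [-33.6  24.7]
wide 217 [0.1134 0.1164 0.1173]
nar 207 [0.1137 0.1164 0.1176]
39.25 [ 0.46096512 -0.50259319  0.42920238] [-0.25184095 -0.02587026  0.01695519]
```

View pics/end.png

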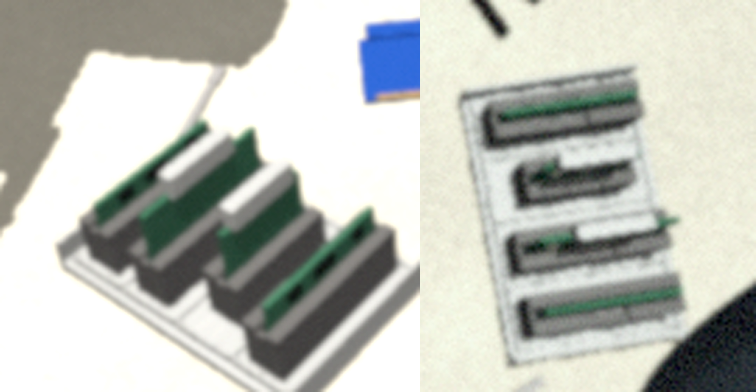

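Both boards stand upright in their blocks at (195,195) and (258,220). Bar tops read 0.114–0.117 m, against 0.114 m expected, and the old boards are unmoved. Handing in.

```bash
python3 -c "
from rig import close_job; print(close_job())"
```

```text
the job is handed in; nothing more can be done
None
```

I filed both boards, the wide one first in the long slot, then the narrow one in the short slot, and handed the job in at about 39 s of the 72 s allowed.

- **Seating:** Each board slid in without jamming. I pressed each gently past its leaf spring until it stopped firmly, at about 24 N for the wide board and 20 N for the narrow one, then let go.
- **Final check:** Depth readings put both bar tops at about 0.114–0.117 m, where 0.114 m is expected with the board on the floor. Both stand upright, and the two old boards and the blue look-alike look unmoved. The yellow look-alike was outside the last picture, but the arm never went near it.
- **Small disagreement:** The two cameras differ by about 2 mm in height. The wide board also seemed to sit about 2 mm off centre along its slot, within the 3 mm of play.
- **Not checked directly:** I had no reading of the leaf spring angles. I judged the seating from the stop forces and heights only.

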